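# Put the loose corks away in the latched jar and pin it shut

## Robot

A 7-joint arm with a two-finger parallel gripper is mounted at the origin on the work surface. World frame = base frame: x ahead of the robot, y to its left, z up, the work surface at z = 0. Lengths are in m, angles in rad, forces in N, time in s.
With the tool pointing down it reaches from about 0.35 to 0.9 m from the base axis. Payload 19.9 kg.
Tool frame: the origin (TCP) lies where the fingers leave the gripper's body, on its centre line; the fingertips stand 97 mm ahead of it and the grasp point (between the pads) lies 78 mm ahead of it (robot.hold_point_z is the distance from the TCP to the grasp point, in m); z points along the fingers, y is the line along which they close (so a half turn about z gives the same grasp; the last joint's range is limited). The gripper opens to 94 mm and grips with 3 to 60 N. Pads are 16 mm wide; open, the fingers measure 119 mm over their backs; the gripper's body (75 mm by 177 mm) begins 78 mm behind the grasp point.
Start: joints at [-1.292, 0.417, -0.01, 1.614, 0.005, 1.111, -0.053], TCP at [0.197, 0.593, 0.303] pointing down, gripper open.
Joint ranges: [-2.81, 2.81], [-0.39, 2.02], [-1.27, 1.25], [0.06, 2.57], [-1.19, 4.33], [0.19, 2], [-2.82, 2.82]. Speed limits (rad/s): [1.89, 1.89, 2.39, 2.39, 3.01, 3.01, 3.01].

## Interface

Orientations are given as [roll, pitch, yaw] about the fixed x, y, z axes, in that order (R = Rz(yaw) Ry(pitch) Rx(roll)).
In Python, from bench import robot gives the robot as it stands. The module is installed in compiled form; this text tells all that it offers. Calls block until the motion is done:
- robot.goto(position, orientation): joint-space move of the TCP to a pose.
- robot.move_straight(position, rot=None, feed=0.15, guard=None): straight line of the TCP; rot=None keeps the orientation; feed is the mean speed in m/s. With guard (N) it stops when the force on the tool has changed by that much, and returns True; else False.
- robot.goto_joints(angles): joint-space move.
- robot.grip(opening, f_grip=None): finger opening in m; f_grip is the grip in N (None keeps the last); returns when the fingers have stopped.
- robot.wait(seconds).
- robot.solve_ik(position, orientation): joint angles nearest the present ones, or None.
- robot.state(): the state.
- robot.grab_frame(name): name is "scene" or "top" or "wrist"; returns (picture, depth): 384x512x3 uint8, red, green, blue; 384x512 float32, m along the optical axis (not along the pixel's ray), 0 where there is no reading.
- robot.camera_model(name): a dict with "intrinsics" (3x3 intrinsics, pixels), "rvec" (rotation vector, rad) and "tvec" (3), from world to camera coordinates, as OpenCV has them. Camera axes: x right, y down, z forward; pixel columns grow to the right and rows downward; lengths in m; the calibration is good to about 2 mm. The wrist camera is an equidistant fisheye: a pixel r from the principal point sees the ray r / f radians off the axis. A picture is of the moment at which its call begins: read the wrist's pose just before it. camera_model takes no time and is no camera call; for the wrist camera it gives the pose at the moment of the call.
A pose or a line that the arm cannot do raises robot.PlanningError and nothing moves.
- robot.hand_in(): hands the job in; it is judged then, once.
The state is a dict: "t": time; "qpos": joint angles; "joint_vel": joint speeds; "effort": joint torques, N m; "tcp_pos": TCP position; "eef_rot": TCP orientation; "wrist_force": force on the tool from outside, world axes, zero at the start; "wrist_torque": the same for the moment, N m; "opening": finger opening in m; "grasp_force": force on a finger pad.
Only numpy, scipy, OpenCV 4.12 (cv2) and the standard library are available. Lean on these libraries where they do the work, as an engineer would, in place of code of your own. Each camera call takes 0.05 s, during which the arm holds its last target. There are 200 camera calls.

## Task

Press the thumb button of the latched jar on the riser so that its sprung lid pops open, and put every cork that lies loose in the drawer into that jar. Then push the lid down until the latch snaps shut, and push the headed pin through the fork ears and the lid's lug from the side away from the button until its collar is home against the ear. Leave the dish, the spoon rest and the tong where they are.

Things in the scene. Friction and masses are not known exactly. Their poses are not given: they have to be found in the camera images.
- jar: The latched jar: fixed, square, frosted, 100 x 100 mm, 60 high, walls and floor 5, on the riser's lower level beside a look-alike without button or fork; place and turn vary. Origin: centre of its underside, z up. -x is its front: button at y = +26, fork at y = -22 mm. The lid is hinged at the back (+x). The shut lid's top is 65.5 mm above the origin.
- riser: Fixed wooden riser with two levels, 300 mm long (y). Origin under its middle. The lower level (x from -125 to 12 mm) is 25 mm high; the upper one (x from 12 to 135 mm), behind the jars, is 65 mm high and carries small jars whose lids reach 114 mm above the table, their fronts at x = 45 mm.
- lid (a joint): Angle of the stainless lid (100 x 98 x 5 mm), rad: 0 shut, 1.9 fully open (leaning back past upright). A spring opens it when the latch lets go and keeps pushing it open (up to 1.5 N at the front edge), so it must be pushed over and down all the way; pressing down near the front edge with 4 to 10 N snaps it under the hook.
- lid_hinge (a point): Middle of the lid's hinge line at the jar's back rim, jar frame (50, 0, 60.5) mm; the line runs along the jar's y. The lid reaches 100 mm from it. The lid's lug, a plate 8 mm thick (y), 24 mm wide (x) and 30 mm high with a 13 mm hole along y, stands on its upper face at jar y = -22 mm, 100 to 124 mm from the hinge line.
- latch (a joint): Angle of the thumb button rocker, rad: 0 at rest, 0.32 pressed fully. Past about 0.15 it releases the lid. Springs back by itself.
- button (a point): Middle of the thumb button's top face, the place to press down: a flat dark steel pad sticking out at the jar's front, 20 mm wide (y), about 30 mm long (x), at rest at (-88, 26, 58) mm in the jar frame. It sinks about 9 mm, at 1 N rising to 6 N.
- fork_mouth (a point): Centre of the hole mouth on the outer face of the ear farther from the button, jar frame (-62, -34, 84) mm; the pin enters here along the jar's +y. The fork: two upright steel ears, each 5 mm thick, 22 mm wide (x), reaching 94 mm above the jar's origin, 14 mm apart, each with a 10.5 mm square hole along y. The shut lid's lug stands between them, holes in line.
- pin_grip (a point): Centre of the pin's wooden head, a block 24 mm long (x), 14 wide (y), 18 high (z). The pin lies level, centre line 9 mm up. x runs from the head to the tip: next a square steel collar (18 x 18 x 3 mm), then a steel shaft of 7 mm diameter, 34 mm long, with a tapered tip. The collar's front face is 15 mm and the tip 49 mm ahead of this point. About 50 g.
- pin_collar (a point): Centre of the front face of the pin's collar, where the shaft begins (15 mm ahead of pin_grip along its x axis). Home when it meets fork_mouth; let go, the pin sags a little (up to 2 mm and 0.16 rad) in the holes.
- cork1_center (a point): Centre of a loose cork, a plain cylinder 27 mm in diameter and 26 mm high, about 14 g, standing on the table at the start; z is its axis. Three to five corks are there, the others absent (None).
- cork2_center (a point): Centre of a loose cork, a plain cylinder 27 mm in diameter and 26 mm high, about 14 g, standing on the table at the start; z is its axis. Three to five corks are there, the others absent (None).
- cork3_center (a point): Centre of a loose cork, a plain cylinder 27 mm in diameter and 26 mm high, about 14 g, standing on the table at the start; z is its axis. Three to five corks are there, the others absent (None).
- cork4_center (a point): Centre of a loose cork, a plain cylinder 27 mm in diameter and 26 mm high, about 14 g, standing on the table at the start; z is its axis. Three to five corks are there, the others absent (None).
- cork5_center (a point): Centre of a loose cork, a plain cylinder 27 mm in diameter and 26 mm high, about 14 g, standing on the table at the start; z is its axis. Three to five corks are there, the others absent (None).
- pinch_dish: Round glass pinch dish, 62 mm wide and 24 mm high, among the corks; origin under its centre. Leave it alone.
- spoon_rest: White porcelain spoon rest, 72 mm round, 12 mm high, with a handle reaching 77 mm from the centre along its x; origin under the round part's centre. Leave it alone.
- tong: Steel tong with silicone tips, 205 mm long along x, 12 mm high; origin near its middle. Leave it alone.
- pin: The whole headed pin (see pin_grip); origin: under the collar's front face, on the underside, x axis towards the tip.

How it is judged:
By the outcome, as a careful person would: the job done as asked, in the order asked, and still so for the second after the job is handed in, with the robot touching nothing.
Of cork1, cork2, cork3, cork4, cork5 only 3 to 5 are there at a start; the rules pass over those that are not, and their reading is None.
At some moment in a run one of cork1, cork2, cork3, cork4, cork5 may be knocked a few centimetres aside while the robot is not near it.
It also fails if it takes over 210 s, if anything falls off the work surface, if the arm or the gripper's body presses on something with over 40 N, if the wrist force passes 120 N, or if a joint passes its speed limit or range.

## Working session

There is one attempt and no reset: what is moved stays moved. The work goes in short steps, each a Python script; the robot and the scene stay as the last script left them, time stands still between calls to the robot, and variables do not carry over. Pictures are saved under pics/ and viewed, at most 14 in all, crops included, and the job is handed in when it is done.

```bash
mkdir -p pics; ls
cat > h.py <<'E'
import numpy as np, cv2
from bench import robot
from scipy.spatial.transform import Rotation as R
def grab(name,fn=None,crop=None,scale=1):
    cm=robot.camera_model(name); p,d=robot.grab_frame(name)
    if fn:
        q=p if crop is None else p[crop[1]:crop[3],crop[0]:crop[2]]
        q=cv2.resize(q,None,fx=scale,fy=scale,interpolation=cv2.INTER_CUBIC)
        cv2.imwrite('pics/'+fn,q[:,:,::-1])
        np.savez('pics/'+fn+'.npz',p=p,d=d,K=cm['intrinsics'],r=cm['rvec'],t=cm['tvec'])
    return p,d,cm
def cloud(d,K,r,t):
    v,u=np.mgrid[:d.shape[0],:d.shape[1]]
    X=np.stack([(u-K[0,2])/K[0,0]*d,(v-K[1,2])/K[1,1]*d,d],-1)
    M=R.from_rotvec(np.ravel(r)).as_matrix()
    W=(X-np.ravel(t))@M
    W[d==0]=np.nan
    return W
def load(fn):
    z=np.load('pics/'+fn+'.npz'); return z['p'],cloud(z['d'],z['K'],z['r'],z['t']),z
E
python3 - <<'E'
from h import *
for n in('scene','top'):
    p,d,cm=grab(n,n+'0.png',scale=1.5); print(n,cm['intrinsics'],cm['tvec'])
s=robot.state();print(s['tcp_pos'],s['eef_rot'],robot.hold_point_z)
E
```

```text
pics
scene [[446.03976319   0.         257.31039743]
 [  0.         446.03976319 198.0711795 ]
 [  0.           0.           1.        ]] [ 0.32537039 -0.16673244  1.52475426]
top [[392.63004013   0.         258.7999722 ]
 [  0.         392.63004013 180.13837065]
 [  0.           0.           1.        ]] [-0.11089186  0.57752346  1.122532  ]
[0.19701492 0.59289755 0.30210143] [-3.14050423e+00  8.39656775e-05  2.82076176e+00] 0.0784
```

View pics/scene0.png

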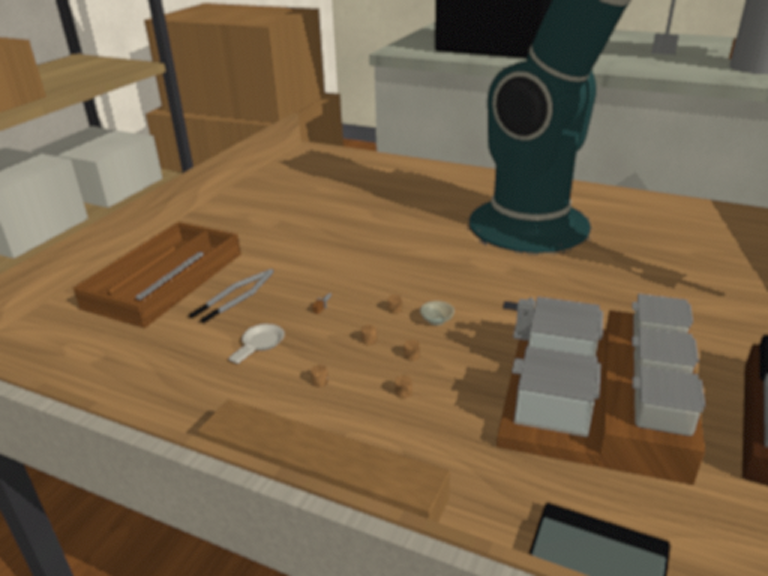

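View pics/top0.png

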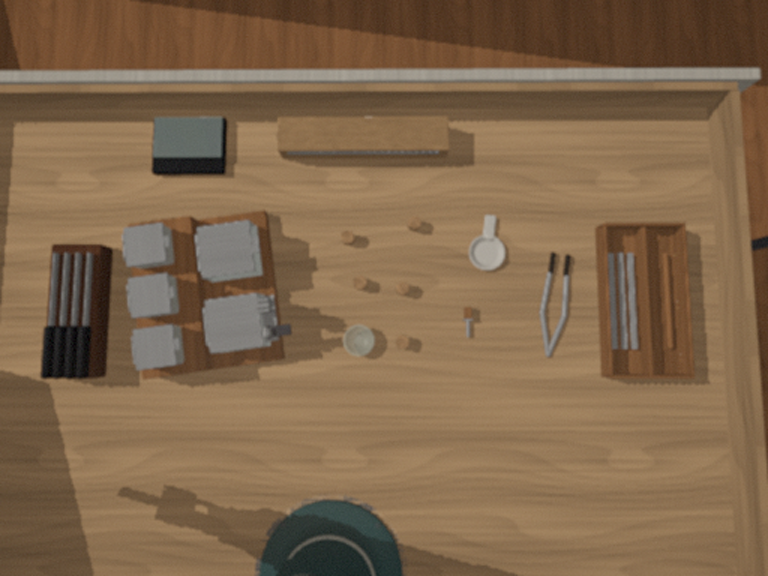

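Run:
```python
from h import *
np.set_printoptions(precision=4,suppress=True)
p,W,z=load('top0.png')
def P(u,v): return W[int(round(v/1.5)),int(round(u/1.5))]
for n,u,v in [('button',283,330),('lidc',240,323),('lid2',230,250),('dish',359,340),('pinhead',468,313),('pintip',469,334),('rest',487,253),('riserTL',130,225),('riserBR',282,357),('upper',190,270),('tong',549,352)]: print(n,P(u,v))
# corks: points 0.012<z<0.05 within windows
for u,v in [(348,237),(416,225),(361,284),(403,289),(403,342)]:
    c=P(u,v); m=(np.hypot(W[...,0]-c[0],W[...,1]-c[1])<.03)&(W[...,2]>.019)&(W[...,2]<.05)
    q=W[m]; print('cork',c,m.sum(),q.mean(0),q.min(0),q.max(0))
# pin
c=P(468,318); m=(np.hypot(W[...,0]-c[0],W[...,1]-c[1])<.05)&(W[...,2]>.0055)
print('pin',W[m].round(4)[::3])
# lids : plane at z~ .0905
m=(abs(W[...,2]-.0905)<.006)
n,l,s,ce=cv2.connectedComponentsWithStats(m.astype(np.uint8))
for i in range(1,n):
    if s[i,4]>300:
        q=W[l==i]; print(s[i],q.mean(0),cv2.minAreaRect((q[:,:2]*1000).astype(np.float32)))
```

```text
button [0.4602 0.0828 0.0799]
lidc [0.4741 0.1631 0.0851]
lid2 [0.6085 0.185  0.0908]
dish [ 0.4403 -0.0527  0.0038]
pinhead [ 0.4929 -0.2692  0.0166]
pintip [ 0.4519 -0.2739 -0.0028]
rest [ 0.6149 -0.313  -0.0013]
riserTL [0.6636 0.3873 0.0604]
riserBR [0.4086 0.096  0.0189]
upper [0.5749 0.2657 0.0653]
tong [ 0.4162 -0.429   0.0055]
cork [ 0.6444 -0.0324  0.0286] 63 [ 0.6457 -0.0288  0.0242] [ 0.6328 -0.0409  0.0196] [ 0.6578 -0.0167  0.0298]
cork [ 0.6693 -0.1667  0.0227] 61 [ 0.6734 -0.1624  0.0238] [ 0.6606 -0.1756  0.0202] [ 0.6851 -0.1516  0.0281]
cork [ 0.5519 -0.0594  0.0264] 63 [ 0.5547 -0.054   0.0238] [ 0.543  -0.0652  0.0202] [ 0.5671 -0.0413  0.0281]
cork [ 0.5401 -0.1421  0.0231] 64 [ 0.5431 -0.1388  0.0242] [ 0.5311 -0.1511  0.0194] [ 0.5553 -0.1273  0.0302]
cork [ 0.4374 -0.1416  0.0229] 63 [ 0.4372 -0.1382  0.0243] [ 0.4258 -0.1503  0.0198] [ 0.449  -0.127   0.0274]
pin [[ 0.5048 -0.2606  0.0157]
 [ 0.5048 -0.2694  0.0162]
 [ 0.5018 -0.2636  0.0154]
 [ 0.5017 -0.272   0.0185]
 [ 0.4988 -0.2664  0.016 ]
 [ 0.4959 -0.2603  0.017 ]
 [ 0.4958 -0.2691  0.0173]
 [ 0.493  
[... 180 characters left out ...]
[ 0.4812 -0.2662  0.0151]
 [ 0.4811 -0.2749  0.0165]
 [ 0.4754 -0.2665  0.012 ]
 [ 0.4695 -0.2665  0.0109]
 [ 0.4666 -0.2699  0.0074]
 [ 0.4607 -0.2666  0.009 ]
 [ 0.4577 -0.2695  0.0092]
 [ 0.4518 -0.2668  0.0067]
 [ 0.4488 -0.2688  0.0134]]
[   0   46  512  338 8263] [ 0.831  -0.2588  0.088 ] ((507.1010437011719, -85.23626708984375), (1476.076416015625, 931.7081909179688), 89.17195129394531)
[ 130  147   43   39 1249] [0.6117 0.1941 0.0883] ((612.4514770507812, 191.2067413330078), (98.34803009033203, 117.63890838623047), 8.733563423156738)
[ 135  196   45   40 1293] [0.4727 0.1757 0.0885] ((474.21002197265625, 171.60911560058594), (98.27588653564453, 119.19711303710938), 8.017975807189941)
```

Run:
```python
from h import *
p,W,z=load('top0.png')
q=cv2.resize(p[130:260,75:335],None,fx=3,fy=3,interpolation=cv2.INTER_CUBIC); cv2.imwrite('pics/c1.png',q[:,:,::-1])
```

```text
(no output)
```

View pics/c1.png

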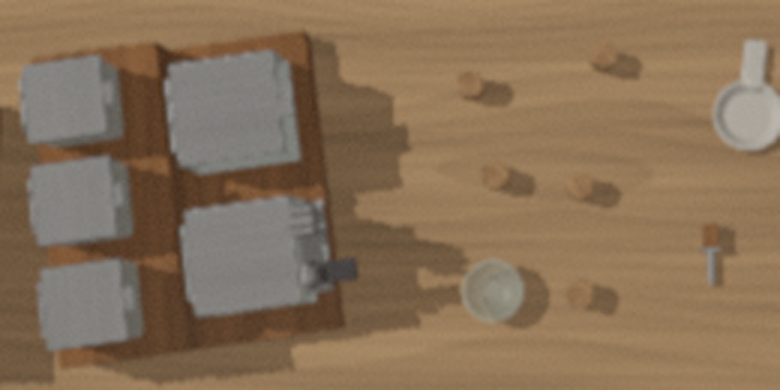

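```bash
cat >> h.py <<'E'
def fcloud(d,K,r,t):
    v,u=np.mgrid[:d.shape[0],:d.shape[1]]
    x=(u-K[0,2])/K[0,0]; y=(v-K[1,2])/K[1,1]; th=np.hypot(x,y)+1e-9
    k=np.tan(np.minimum(th,1.5))/th
    X=np.stack([x*k*d,y*k*d,d],-1)
    W=(X-np.ravel(t))@R.from_rotvec(np.ravel(r)).as_matrix()
    W[(d==0)|(th>1.3)]=np.nan
    return W
def down(yaw): return [np.pi,0,yaw]
def wload(fn):
    z=np.load('pics/'+fn+'.npz'); return z['p'],fcloud(z['d'],z['K'],z['r'],z['t']),z
E
python3 - <<'E'
from h import *
np.set_printoptions(precision=4,suppress=True)
y=np.radians(97.4)
for yy in (y,y-np.pi):
    print(robot.solve_ik([.46,.12,.32],down(yy)))
q=[robot.solve_ik([.46,.12,.32],down(yy)) for yy in (y,y-np.pi)]
b=min([i for i in q if i is not None],key=lambda a:abs(a[6]))
robot.goto_joints(b)
s=robot.state(); print(s['t'],s['tcp_pos'],s['eef_rot'],s['wrist_force'])
p,d,cm=grab('wrist','w1.png',scale=1.5)
print(cm['intrinsics'],-R.from_rotvec(np.ravel(cm['rvec'])).as_matrix().T@np.ravel(cm['tvec']))
E
```

```text
[-0.7924  0.1361  0.5183  1.9673 -0.0773  1.0571 -0.1109]
[ 0.6255  0.2679 -1.082   1.9272  0.2652  1.1007  2.707 ]
2.0583 [0.4599 0.1211 0.3199] [-3.1415  0.0001  1.7021] [0.0522 0.2972 0.1157]
[[297.3186   0.     257.0397]
 [  0.     297.3186 190.9586]
 [  0.       0.       1.    ]] [0.4478 0.1991 0.4018]
```

View pics/w1.png

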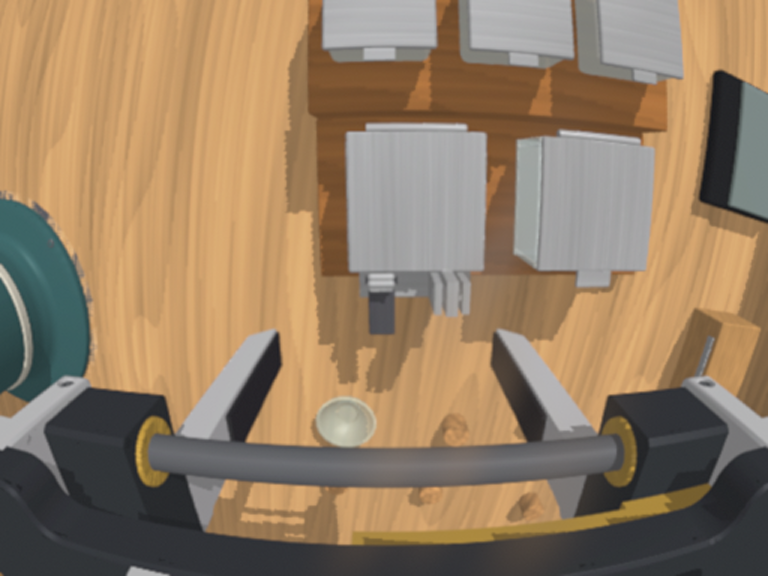

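```bash
cat >> h.py <<'E'
def raypt(z,u,v,h,fish=True):
    K=z['K']; M=R.from_rotvec(np.ravel(z['r'])).as_matrix(); C=-M.T@np.ravel(z['t'])
    x=(u-K[0,2])/K[0,0]; y=(v-K[1,2])/K[1,1]; th=np.hypot(x,y)+1e-9; k=np.tan(th)/th if fish else 1
    d=M.T@np.array([x*k,y*k,1]); return C+d*(h-C[2])/d[2]
E
python3 - <<'E'
from h import *
np.set_printoptions(precision=4,suppress=True)
p,W,z=wload('w1.png')
C=np.array([raypt(z,u/1.5-.2,v/1.5-.2,.0905) for u,v in [(347,133),(486,132),(484,270.5),(349,270.5)]])
print(C, C.mean(0)); 
for i in range(4):
    e=C[(i+1)%4]-C[i]; print(np.linalg.norm(e),np.degrees(np.arctan2(e[1],e[0])))
m=(abs(W[...,2]-.0905)<.005)
n,l,s,ce=cv2.connectedComponentsWithStats(m.astype(np.uint8))
for i in range(1,n):
    if s[i,4]>300:
        q=W[l==i]; print(s[i],q.mean(0),cv2.minAreaRect((q[:,:2]*1000).astype(np.float32)))
def P(u,v):return W[int(v/1.5),int(u/1.5)]
print('btn',P(382,312),P(382,328),P(382,295),raypt(z,382/1.5,311/1.5,.083))
print('ears',P(440,292),P(461,292),P(440,312),P(461,312),P(440,275))
print('tab',P(593,275),P(593,285),P(600,285)); print('riser',P(600,130),P(340,250))
E
```

```text
[[0.4182 0.2172 0.0905]
 [0.5136 0.2322 0.0905]
 [0.5285 0.1335 0.0905]
 [0.4312 0.1204 0.0905]] [0.4729 0.1758 0.0905]
0.09653283652572463 8.89001752644252
0.0997684507637313 -81.39046054429956
0.09815512181892902 -172.33058425244928
0.0976986873087103 97.66517154536328
[ 230   82   95  119 8920] [0.4719 0.1781 0.0904] ((474.1324768066406, 167.6199493408203), (98.80337524414062, 127.4912338256836), 8.75537395477295)
[ 357   86   80  105 6938] [0.6074 0.1955 0.0901] ((611.3419189453125, 192.06654357910156), (99.42662811279297, 118.15684509277344), 7.59278678894043)
btn [0.4587 0.0892 0.0825] [0.4602 0.0773 0.0829] [0.4568 0.1035 0.0829] [0.4593 0.0903 0.083 ]
ears [0.4941 0.1213 0.1184] [0.5115 0.119  0.1029] [0.4965 0.1068 0.1188] [0.5372 0.0707 0.0002] [0.4998 0.1212 0.0704]
tab [0.6174 0.1424 0.0897] [0.6189 0.1344 0.091 ] [0.6263 0.1351 0.0899]
riser [0.6332 0.2644 0.0243] [0.4172 0.1212 0.0235]
```

```bash
cat > fit.py <<'E'
from h import *
def fit(W,c0=np.array([.4729,.1758]),yaw=np.radians(98.2)):
    q=W[(abs(W[...,2]-.0905)<.004)]; c=c0.copy()
    for it in range(6):
        ex=np.array([np.cos(yaw),np.sin(yaw)]); ey=np.array([-ex[1],ex[0]])
        a=(q[:,:2]-c)@ex; b=(q[:,:2]-c)@ey
        k=(abs(a)<.065)&(abs(b)<.06); a=a[k];b=b[k]
        xs=np.arange(-.044,.044,.004); hi=[];lo=[];fr=[]
        for x in xs:
            s=b[abs(a-x)<.002]; hi.append(s.max()); lo.append(s.min())
        for x in xs:
            s=a[abs(b-x)<.002]; fr.append(s.min())
        ph=np.polyfit(xs,hi,1);pl=np.polyfit(xs,lo,1)
        yaw+=(ph[0]+pl[0])/2; c=c+ey*(ph[1]+pl[1])/2
    f=np.array(fr); f=f[np.abs(f+.05)<.006]
    print('w',ph,pl,'front',np.median(f),len(f)); c=c+ex*(np.median(f)+.05)
    return c,yaw
if __name__=='__main__':
    np.set_printoptions(precision=4,suppress=True)
    for W in (wload('w1.png')[1],load('top0.png')[1]):
        c,y=fit(W); print(c,np.degrees(y))
E
python3 fit.py
```

```text
w [0.0076 0.0483] [-0.0076 -0.0483] front -0.04978118054859785 15
[0.4725 0.176 ] 98.29468484007954
w [0.0023 0.0473] [ 0.0071 -0.0473] front -0.04882911974884128 13
[0.4738 0.1771] 98.28464707667591
```

```bash
cat >> h.py <<'E'
JC=np.array([.4728,.1762,.025]); JY=np.radians(98.3); JR=R.from_euler('z',JY).as_matrix()
def J(x,y,z): return JC+JR@np.array([x,y,z])/1000.
HP=robot.hold_point_z; TIP=.097
E
python3 - <<'E'
from h import *
np.set_printoptions(precision=3,suppress=True)
robot.grip(0.0,10); o=down(JY)
T=np.array([0,0,TIP])
b=J(-94,26,58)
robot.goto(b+T+[0,0,.03],o)
hit=robot.move_straight(b+T+[0,0,-.009],feed=.04,guard=12)
robot.wait(.3); s=robot.state(); print(hit,s['wrist_force'],s['tcp_pos'][2]-TIP,s['t'])
robot.move_straight(b+T+[0,0,.03],feed=.1)
e=J(-100,0,0); robot.goto([e[0],e[1],.36],o)
grab('wrist','w2.png',scale=1.2); print(robot.state()['wrist_force'],robot.state()['t'])
E
```

```text
True [-2.87  -1.897 11.834] 0.07445011385538439 5.3083
[ 0.278  0.002 -0.474] 6.5583
```

View pics/w2.png

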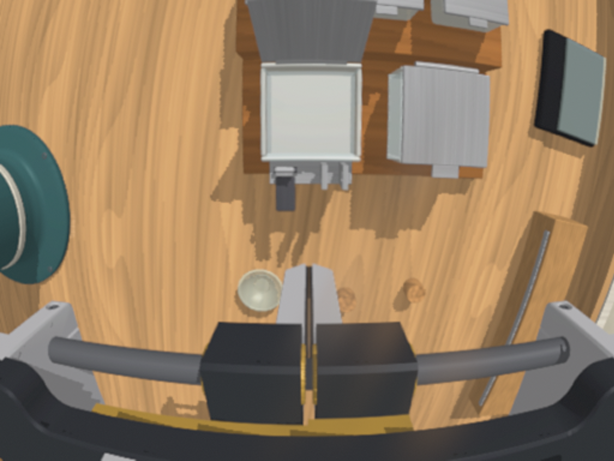

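```bash
cat > corks.py <<'E'
from h import *
np.set_printoptions(precision=4,suppress=True)
def detect():
    p,d,cm=grab('top'); W=cloud(d,cm['intrinsics'],cm['rvec'],cm['tvec'])
    m=(W[...,2]>.017)&(W[...,2]<.05)&(W[...,0]>.33)&(W[...,0]<.8)&(W[...,1]>-.36)&(W[...,1]<.05)
    n,l,s,_=cv2.connectedComponentsWithStats(m.astype(np.uint8))
    out=[]
    for i in range(1,n):
        q=W[l==i]; 
        if s[i,4]<35 or s[i,4]>110: continue
        e=q.max(0)-q.min(0)
        if max(e[:2])>.036 or min(e[:2])<.018: continue
        out.append(((q.max(0)+q.min(0))/2)[:2])
    return out
def pick(c,o):
    robot.grip(.065,10); P=np.array([c[0],c[1],.022+HP])
    robot.goto(P+[0,0,.07],o); robot.move_straight(P,feed=.15,guard=12)
    robot.grip(0.0,10); g=robot.state()['opening']
    robot.move_straight(P+[0,0,.15],feed=.25); return g
if __name__=='__main__':
    import sys
    k0=int(sys.argv[1]); k1=int(sys.argv[2]); o=down(JY)
    slots=[(-28,0,.085),(0,0,.085),(-12,29,.109),(-12,-29,.109),(25,0,.110)]
    for k in range(k0,k1):
        L=detect(); print(k,robot.state()['t'],[list(x.round(4)) for x in L])
        if not L: break
        c=min(L,key=lambda a:-a[0]); g=pick(c,o); print('picked',c,g,robot.state()['opening'])
        if g<.02: print('MISS'); break
        x,y,z=slots[k]
        P=J(x,y,0); P[2]=z+HP; A=J(-95,y,0); A[2]=.19+HP
        robot.goto(A,o); U=P.copy(); U[2]=.19+HP
        robot.move_straight(U,feed=.2); robot.move_straight(P,feed=.15,guard=15)
        print('at',robot.state()['opening'],robot.state()['tcp_pos'][2]-HP,robot.state()['wrist_force'])
        robot.grip(.044); robot.move_straight(U,feed=.2); robot.move_straight(A,feed=.25)
    print(robot.state()['t'])
E
python3 corks.py 0 1
python3 - <<'E'
from h import *
grab('wrist','w3.png',scale=1.2)
E
```

```text
0 6.6083 [[np.float64(0.6729), np.float64(-0.1636)], [np.float64(0.6452), np.float64(-0.029)], [np.float64(0.5552), np.float64(-0.0534)], [np.float64(0.5429), np.float64(-0.1391)], [np.float64(0.4374), np.float64(-0.1387)]]
picked [ 0.6729 -0.1636] 0.026645427417511146 0.026890088094323555
at 0.02637057769605346 0.0856882235335969 [-0.2336 -0.0579  0.8002]
15.0917
```

View pics/w3.png

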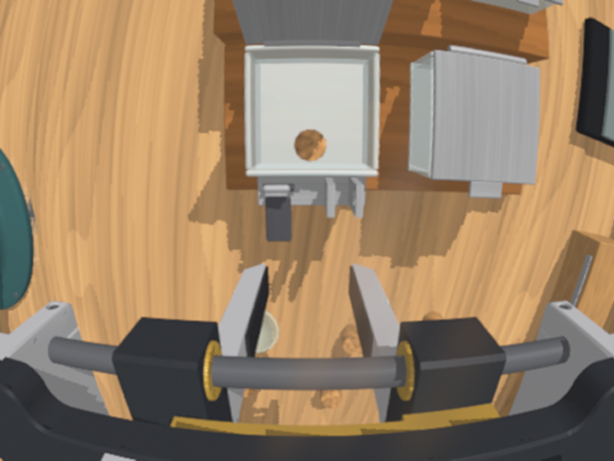

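```bash
python3 corks.py 1 5
python3 - <<'E'
from h import *
from corks import detect
grab('wrist','w4.png',scale=1.2); print(detect())
E
```

```text
1 15.1917 [[np.float64(0.6454), np.float64(-0.0289)], [np.float64(0.5552), np.float64(-0.0534)], [np.float64(0.5432), np.float64(-0.1391)], [np.float64(0.4374), np.float64(-0.1387)]]
picked [ 0.6454 -0.0289] 0.02681906543422337 0.02688950220279148
at 0.026874627114050375 0.08568161309833264 [ 0.2706  0.7383 -0.0892]
2 22.675 [[np.float64(0.5551), np.float64(-0.0534)], [np.float64(0.543), np.float64(-0.1392)], [np.float64(0.4373), np.float64(-0.1387)]]
picked [ 0.5551 -0.0534] 0.02686396663149373 0.026731596926153674
at 0.026646665407592005 0.10956121735050287 [0.1873 0.3618 0.1595]
3 29.6667 [[np.float64(0.543), np.float64(-0.1391)], [np.float64(0.4374), np.float64(-0.1387)]]
picked [ 0.543  -0.1391] 0.026921500858637763 0.026743369486147504
at 0.026896805945011627 0.10967756759804842 [ 0.9787  0.2615 -0.2597]
4 37.0833 [[np.float64(0.4374), np.float64(-0.1387)]]
picked [ 0.4374 -0.1387] 0.026658590666206777 0.02643173864096588
at 0.026807245945285562 0.11063940892089738 [-0.3253  0.4613  0.0005]
44.6917
[]
```

View pics/w4.png

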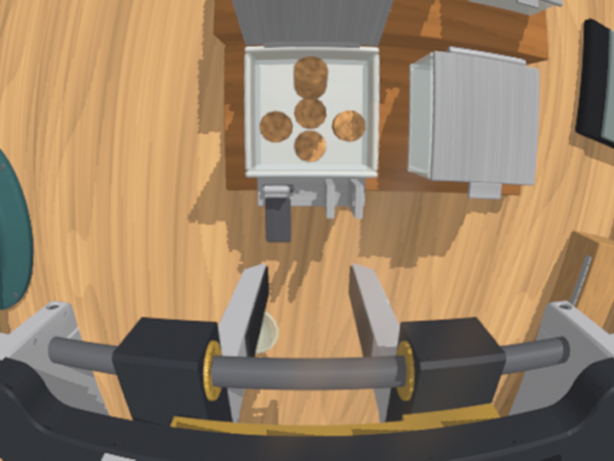

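```bash
cat > close.py <<'E'
from h import *
np.set_printoptions(precision=3,suppress=True)
o=down(JY); robot.grip(0.0,15)
def T(x,z,y=3): return J(x,y,z)+[0,0,TIP]
s=robot.state()['tcp_pos']; robot.move_straight([s[0],s[1],.33],feed=.2)
robot.move_straight(T(114,208),rot=o,feed=.2)
robot.move_straight(T(114,136),feed=.15,guard=8)
print(robot.state()['t'],robot.state()['tcp_pos'],robot.state()['wrist_force'])
for a in np.linspace(1.9,0.04,20):
    c,s=np.cos(a),np.sin(a)
    if a>np.pi/2: x=50-100*c+5*s; z=135.5
    else:
        r=72+24*(1-a/(np.pi/2)); x=50-r*c+5*s; z=60.5+r*s+5*c
    hit=robot.move_straight(T(x+8,z),feed=.1,guard=12)
    f=robot.state()['wrist_force']; print(round(a,2),f,hit)
    if hit and a>.2: break
else:
    hit=robot.move_straight(T(-38,62),feed=.02,guard=9)
    s=robot.state(); print(hit,s['wrist_force'],s['tcp_pos'][2]-TIP)
E
python3 close.py
```

```text
47.8667 [0.454 0.288 0.259] [-0.17   0.32   0.885]
1.9 [ 2.862  0.56  -1.171] False
1.8 [ 3.595 -0.441 -1.342] False
1.7 [ 0.219  1.173 -0.929] False
1.61 [-0.276  1.914  0.198] False
1.51 [-0.638  0.057 -0.034] False
1.41 [-0.175  0.763  0.93 ] False
1.31 [-0.634  0.397  0.461] False
1.21 [-0.178  1.208 -0.221] False
1.12 [-0.614  0.555  0.488] False
1.02 [-0.008  0.737  1.383] False
0.92 [-0.039  1.023 -0.073] False
0.82 [-1.09   0.741  0.722] False
0.73 [ 0.525  0.191 -0.311] False
0.63 [-0.062  0.679  0.934] False
0.53 [0.246 0.64  1.139] False
0.43 [-0.413  0.952  1.034] False
0.33 [ 0.165 -0.141  0.739] False
0.24 [-0.525 -0.126  1.446] False
0.14 [-0.489  0.49   1.578] False
0.04 [0.244 0.702 0.226] False
True [-4.483  0.808 15.699] 0.09073119317614681
```

Run:
```python
from h import *
s=robot.state()['tcp_pos']; robot.move_straight([s[0],s[1],s[2]+.05],feed=.1)
e=J(-100,-10,0); robot.goto([e[0],e[1],.30],down(JY))
p,d,cm=grab('wrist','w5.png',crop=(130,60,400,260),scale=2.5)
from fit import fit
p,W,z=wload('w5.png'); c,y=fit(W); print(c,np.degrees(y),robot.state()['t'])
```

```text
w [-0.00313968  0.04855534] [ 0.00313968 -0.04855534] front -0.04960910871168417 15
[0.47256665 0.17614685] 98.10688395934528 54.4167
```

View pics/w5.png

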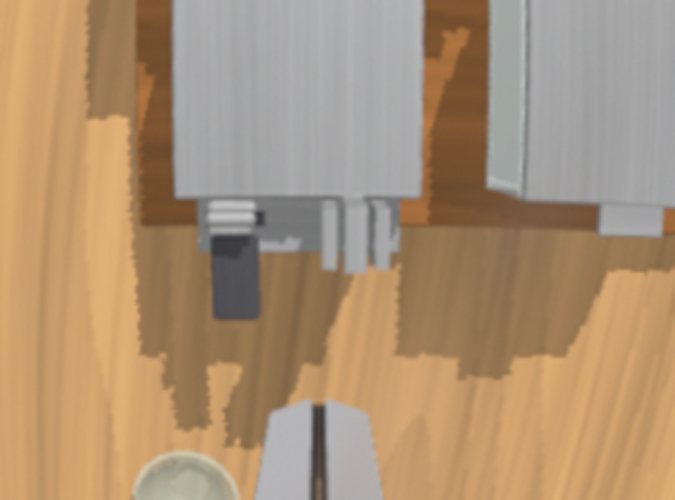

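Run:
```python
from h import *
np.set_printoptions(precision=3,suppress=True)
p,W,z=wload('w5.png')
A=lambda u,v,h: JR.T@(raypt(z,130+u/2.5-.3,60+v/2.5-.3,h)-JC)*1000
print('lug',A(343,235,.1205),A(367,235,.1205),A(355,272,.1205)); print('ears outer/inner edges',A(322,235,.119),A(337,235,.119),A(374,235,.119),A(390,235,.119),A(382,269,.119))
for yaw in (JY+np.pi/2,JY-np.pi/2):
    P=J(-62,-95,89)+[0,0,HP]; print(robot.solve_ik(P,down(yaw)),robot.solve_ik(P+[0,0,.06],down(yaw)),robot.solve_ik([.495,-.267,.1],down(yaw)))
q=robot.solve_ik([.475+.075,-.267,.22],down(np.pi)); print(q)
q2=robot.solve_ik([.475-.075,-.267,.22],down(0)); print(q2)
robot.goto_joints(q if q is not None else q2)
grab('wrist','w6.png',crop=(170,110,350,260),scale=4); print(robot.state()['t'])
```

```text
lug [-61.007 -16.852  95.5  ] [-60.975 -25.384  95.5  ] [-74.422 -21.244  95.5  ]
ears outer/inner edges [-61.241  -9.407  94.   ] [-61.237 -14.759  94.   ] [-61.188 -27.991  94.   ] [-61.149 -33.739  94.   ] [-73.59  -31.074  94.   ]
[-0.681  0.535  0.539  1.812 -0.344  0.889  1.732] [-0.723  0.462  0.591  1.769 -0.3    1.001  1.699] [ 0.055  0.639  0.497  1.919 -0.459  0.698  2.543]
[-1.076  0.86   1.208  1.823 -0.898  1.134 -0.969] [-1.099  0.764  1.241  1.779 -0.781  1.193 -1.047] [-0.259  0.841  0.963  1.928 -0.91   0.887 -0.238]
[-0.072  0.559  0.646  1.74  -0.395  0.976  2.296]
[-0.279  0.415  0.979  2.065 -0.447  0.886 -0.618]
56.2833
```

View pics/w6.png

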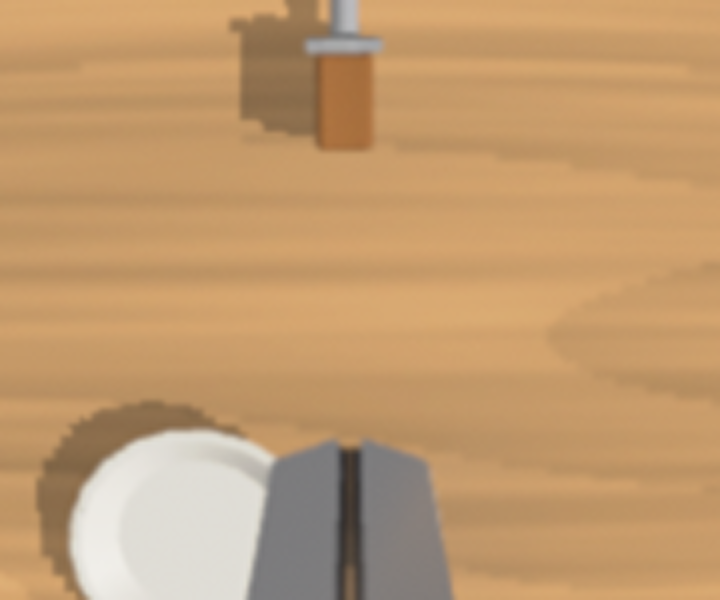

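Run:
```python
from h import *
np.set_printoptions(precision=4,suppress=True)
p,W,z=wload('w6.png')
hsv=cv2.cvtColor(p,cv2.COLOR_RGB2HSV).astype(int)
sub=np.s_[70:160,225:290]
for v in range(74,122,3):
    s=hsv[v,225:290,1]; u=np.where(s<70)[0]+225
    if len(u): 
        c=(u.min()+u.max())/2; print(v,u.min(),u.max(),raypt(z,c,v,.0125 if v<118 else .018))
for (u,v) in [(345.5,54),(344.3,149)]: print('head',raypt(z,170+u/4-.4,110+v/4-.4,.018))
print('collar top front', raypt(z,170+344/4-.4,110+37/4-.4,.018))
```

```text
86 254 257 [ 0.4466 -0.2682  0.0125]
89 253 258 [ 0.4495 -0.2682  0.0125]
92 253 259 [ 0.4525 -0.2677  0.0125]
95 252 259 [ 0.4554 -0.2681  0.0125]
98 253 259 [ 0.4583 -0.2677  0.0125]
101 252 259 [ 0.4612 -0.2681  0.0125]
104 253 259 [ 0.4642 -0.2677  0.0125]
107 253 259 [ 0.4671 -0.2677  0.0125]
110 253 259 [ 0.47   -0.2677  0.0125]
113 253 259 [ 0.4729 -0.2677  0.0125]
116 252 259 [ 0.4758 -0.2681  0.0125]
119 247 264 [ 0.4786 -0.2681  0.018 ]
head [ 0.4825 -0.2677  0.018 ]
head [ 0.5053 -0.2679  0.018 ]
collar top front [ 0.4784 -0.268   0.018 ]
```

Run:
```python
from h import *
np.set_printoptions(precision=4,suppress=True)
robot.grip(.05,40); P=np.array([.4945,-.2679,.0212+HP])
robot.goto(P+[0,0,.06],down(np.pi)); h=robot.move_straight(P,feed=.08,guard=8)
s=robot.state();print(h,s['tcp_pos']-[0,0,HP],s['wrist_force'])
robot.grip(0.0,40); s=robot.state();print(s['opening'],s['grasp_force'],s['tcp_pos'][2]-HP)
robot.move_straight(P+[0,0,.17],feed=.2)
o=down(JY+np.pi/2)
G=J(-62,-98,84)+[0,0,.012+HP]
robot.goto(G+[0,-.08,.07],o); robot.move_straight(G+[0,0,.02],feed=.15); robot.move_straight(G,feed=.08,guard=8)
s=robot.state();print(s['opening'],s['tcp_pos'],G,s['eef_rot'],s['wrist_force'],s['t'])
grab('wrist','w7.png',crop=(170,100,350,250),scale=4)
```

```text
False [ 0.4946 -0.2681  0.0215] [ 0.1837  0.0848 -0.1473]
0.013761100363301196 39.999550580978394 0.021275778894998598
0.013503123806147653 [0.5786 0.1286 0.1989] [0.5787 0.129  0.1994] [-3.1413 -0.0009 -2.9972] [ 0.0372  0.4364 -0.992 ] 62.575
```

View pics/w7.png

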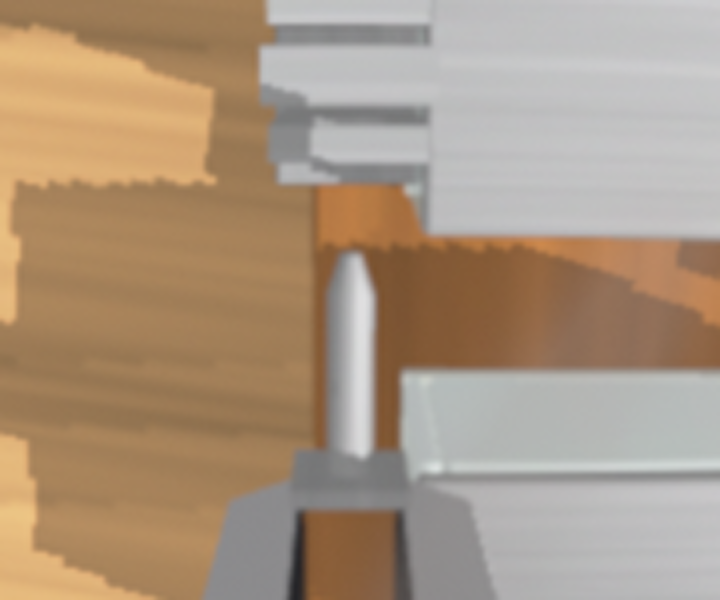

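Run:
```python
from h import *
np.set_printoptions(precision=4,suppress=True)
off=np.array([0,0,.012+HP])
def st(n,h): 
    s=robot.state(); q=JR.T@(s['tcp_pos']-off-JC)*1000; print(n,h,q,JR.T@s['wrist_force'],s['opening'],s['t'])
for y in (-82,-76,-66,-56,-50):
    h=robot.move_straight(J(-62,y,84)+off,feed=.05,guard=8); st(y,h)
    if h: break
else:
    h=robot.move_straight(J(-62,-47.5,84)+off,feed=.02,guard=10); st('end',h)
grab('wrist','w8.png',crop=(170,100,350,250),scale=4)
```

```text
-82 False [-61.8345 -81.8996  84.2779] [ 0.0457  0.3907 -0.6513] 0.013932901314304951 63.0917
-76 False [-61.9915 -75.7857  84.0191] [-0.0355 -0.2506 -0.3514] 0.013462162487429125 63.3583
-66 False [-61.9338 -65.79    84.096 ] [-1.0079  0.1366 -0.4506] 0.013692199596047618 63.7083
-56 False [-61.9364 -55.812   84.0994] [-0.2429 -0.2707 -0.2109] 0.013522087552408177 64.0583
-50 False [-61.9757 -49.7923  84.035 ] [ 0.0519 -0.4869 -0.1306] 0.013271941176733405 64.325
end True [-61.9572 -48.7637  84.3219] [-1.133  -3.2772  0.9244] 0.013566137994228998 64.5333
```

View pics/w8.png

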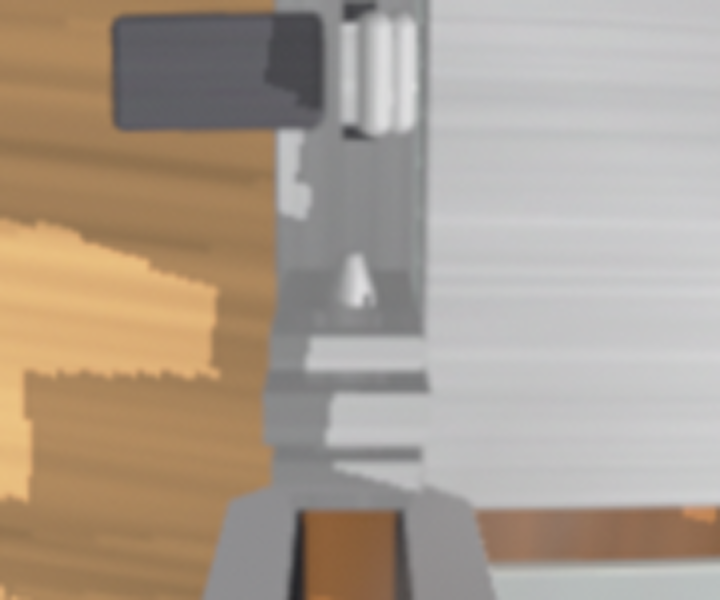

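Run:
```python
from h import *
robot.grip(.035,20); s=robot.state()['tcp_pos']
robot.move_straight([s[0],s[1],s[2]+.08],feed=.1)
e=J(-90,-60,0); robot.goto([e[0],e[1],.30],down(JY))
grab('wrist','w9.png',crop=(150,60,350,210),scale=4); print(robot.state()['t'],robot.state()['wrist_force'])
from corks import detect; print(detect())
```

```text
67.4083 [-0.17687033  0.38265985 -0.08733285]
[]
```

View pics/w9.png

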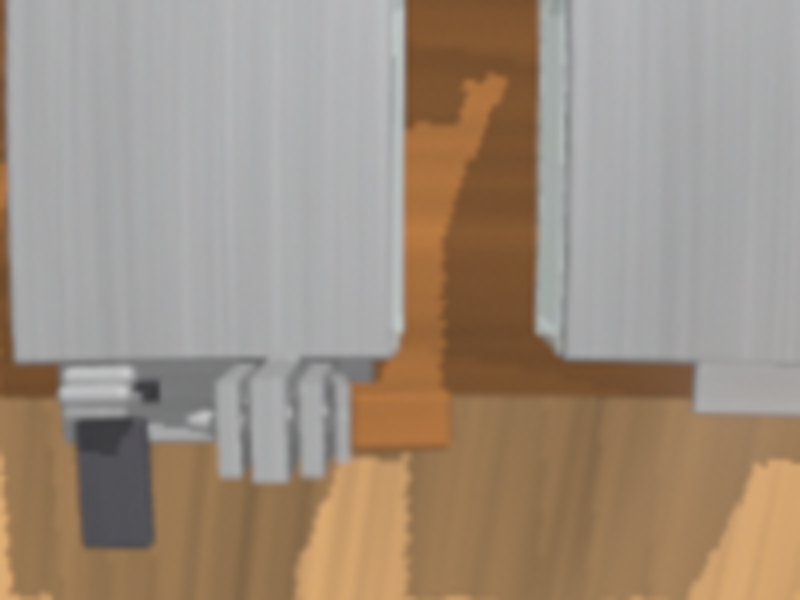

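Run:
```python
from h import *
np.set_printoptions(precision=2,suppress=True)
p,W,z=wload('w9.png')
A=lambda u,v,h: JR.T@(raypt(z,150+u/4-.4,60+v/4-.4,h)-JC)*1000
print('ear outer',A(328,420,.119),'inner',A(217,430,.119))
for h in (.114,.117): print('collar L/R',A(334,410,h),A(350,410,h),'head rear',A(448,418,h))
for v in range(395,445,15):
    i=60+v//4; print((JR.T@(W[i,236:264]-JC).T*1000).T[::2,1:].round(1).tolist())
```

```text
ear outer [-60.6  -34.94  94.  ] inner [-62.78  -9.48  94.  ]
collar L/R [-59.22 -35.92  89.  ] [-59.23 -39.59  89.  ] head rear [-61.08 -62.    89.  ]
collar L/R [-58.68 -36.16  92.  ] [-58.69 -39.79  92.  ] head rear [-60.51 -61.95  92.  ]
[[-38.7, 89.9], [-40.3, 85.9], [-42.2, 88.0], [-44.0, 86.7], [-45.9, 87.3], [-47.7, 86.9], [-49.5, 86.2], [-51.4, 87.5], [-53.1, 84.1], [-55.0, 86.7], [-56.9, 84.7], [-58.7, 85.6], [-60.5, 85.6], [-62.4, 81.9]]
[[-38.6, 89.3], [-40.4, 89.1], [-42.3, 90.7], [-44.2, 90.4], [-45.9, 89.3], [-47.7, 88.9], [-49.5, 88.4], [-51.4, 88.5], [-53.2, 87.4], [-55.0, 87.2], [-56.9, 86.9], [-58.7, 86.6], [-60.5, 87.6], [-62.4, 86.0]]
[[-38.6, 90.6], [-40.4, 89.9], [-42.2, 88.6], [-44.1, 89.5], [-45.8, 87.7], [-47.7, 87.4], [-49.5, 88.0], [-51.4, 87.7], [-53.2, 88.2], [-55.0, 88.2], [-56.9, 87.0], [-58.7, 86.5], [-60.6, 86.0], [-62.4, 85.8]]
[[-38.6, 90.8], [-40.3, 89.0], [-42.2, 88.9], [-44.0, 89.0], [-45.8, 88.2], [-47.7, 89.0], [-49.5, 88.2], [-51.4, 88.5], [-53.2, 88.6], [-55.0, 88.0], [-56.9, 87.0], [-58.7, 87.4], [-60.6, 86.4], [-62.5, 84.9]]
```

```bash
python3 -c "
from h import *
robot.wait(.5); print(robot.hand_in())"
```

```text
the job is handed in; nothing more can be done
None
```

The job is handed in: all five corks are in the jar, the lid is latched shut, and the pin is through the fork and lug. Its collar measures home against the ear to within about a millimetre, and I saw no contact with the dish, spoon rest or tong.

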